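Set the shoe dryer's lever ring to the orange pin and start it

ROBOT

A 7-joint arm with a two-finger parallel gripper is mounted at the origin on the work surface. World frame = base frame: x ahead of the robot, y to its left, z up, the work surface at z = 0. Lengths are in m, angles in rad, forces in N, time in s.
With the tool pointing down it reaches from about 0.35 to 0.9 m from the base axis. Payload 19.9 kg.
Tool frame: the origin (TCP) lies midway between the tips of the shut fingers; the grasp point (between the pads) lies 19 mm behind it; x points along the fingers, z is the direction in which the jaws open and shut, and the axes are right-handed (so a half turn about x gives the same grasp; the last joint's range is limited). The gripper opens to 85 mm and grips with 20 to 120 N. Pads are 22 mm wide; open, the fingers measure 114 mm over their backs; the gripper's body (76 mm by 85 mm) begins 54 mm behind the grasp point. The pads swing forward as they close: fully open they stand 13 mm farther back than shut.
Start: joints at [-1.335, 0.417, -0.01, 1.614, 0.005, 1.111, -0.053], TCP at [0.171, 0.601, 0.231] pointing down, gripper open.
Joint ranges: [-2.81, 2.81], [-0.39, 2.02], [-1.27, 1.25], [0.06, 2.57], [-1.19, 4.33], [0.19, 2], [-2.82, 2.82]. Speed limits (rad/s): [1.89, 1.89, 2.39, 2.39, 3.01, 3.01, 3.01].

INTERFACE

Orientations are given as a unit quaternion [w, x, y, z].
In Python, from plant import env, eyes gives the robot as it stands.
- The arm moves only by the tool apply_moves, never from a script. Its argument "rows" is a list of rows, each an object of numbers: "tx", "ty", "tz": the shift along the tool's x, y, z in units of 40 mm (1.0 is 40 mm); "roll": the turn about the tool's x in units of 6 degrees (1.0 is 6 degrees); "hand": the opening, from 0 (shut) to 1 (fully open). In form: [{"tx": .., "ty": .., "tz": .., "roll": .., "hand": ..}, ...]. A call has 1 to 10 rows; each row shifts and turns the commanded pose from where the row before left it, along the tool's axes as they then stand; what a row does not reach is not made up. A row lasts 1/12 s, in which the tool goes at most 41.7 mm and 7.16 degrees, less where a joint would pass 70% of its speed; a pose out of reach is approached as far as the arm can. A call is refused whole if a number of a shift passes 1 or a number of a turn 1, either way. A call with a gripper value outside its range is refused whole. The fingers move at their own pace and stop on an object; "grip_force" is the grip in N (left out, the last holds). Time passes only in rows, so rows that do not move let the fingers close. It gives the time, the measured TCP pose, the force and the opening at its end, in the units of the state.
- env.sense(): the state, without advancing time (a new reading comes with each control period).
- eyes.camera(name): name is "side" or "top" or "wrist"; returns a dict with "pixels" (480x640x3 uint8, red, green, blue), "mtx" (3x3 intrinsics, pixels), "R" (3x3) and "t" (3): a world point X has camera coordinates R X + t. Camera axes: x right, y down, z forward; pixel columns grow to the right and rows downward; lengths in m; the calibration is good to about 2 mm. The wrist camera is an equidistant fisheye: a pixel r from the principal point sees the ray r / f radians off the axis. A picture is of the moment at which its call begins. There is no depth.
- env.sign_off(): hands the job in, once; it reports no verdict.
The state is a dict: "time_s": time; "q": joint angles; "joint_velocities": joint speeds; "joint_torque": joint torques, N m; "position": TCP position; "tcp_rot": TCP orientation; "force": force on the tool from outside, world axes, zero at the start; "wrist_torque": the same for the moment, N m; "gripper_width": finger opening in m.
Only numpy, scipy, OpenCV 4.12 (cv2) and the standard library are available. Lean on these libraries where they do the work, as an engineer would, in place of code of your own. Each camera call takes 0.05 s, during which the arm holds its last target.

TASK

Set the shoe dryer on the mat: push its black lever gently round with the fingertips, without pinching it, until the lever's pointer points straight at the orange pin, then press the round green button in the middle all the way down and let it come up again. Do not press the button before the lever is set, and leave everything else around it where it lies.

Things in the scene. Friction and masses are not known exactly. Their poses are not given: they have to be found in the camera images.
- dryer: White square dryer case, 220 x 220 mm, 60 mm high, fixed on the mat. Origin at the centre of its underside; z up. The ring's axis is vertical through this origin. Flat top at 60 mm above the origin, with scale ticks and a black slot near each of its y = +97 and y = -97 mm edges.
- ring (a joint): Angle of the flat grey ring (radius 56 mm, top 12 mm above the case's top) about its vertical axis, counter-clockwise from above positive, in rad. At 0 the lever points along the dryer's +x axis; it turns from -2.3 to 2.3 and stays where it is left (friction, about 2 N at the lever's handle).
- lever_mid (a point): Middle of the upright black paddle that is the lever's handle, 72 mm from the ring's axis; its x axis points radially outward along the lever, z up. The paddle is 24 mm long radially, 16 mm thick (two 8 mm halves, paddle_left on the counter-clockwise side and paddle_right on the clockwise side) and stands from 8 to 48 mm above the case's top; this point is 28 mm above the case's top. The lever's arm below the paddle reaches up to 9 mm above the case's top.
- pointer (a point): Tip of the lever's pointer (outer end of the lever's arm, with a red line along it, and another on top of the paddle), 88 mm from the ring's axis, 8 mm above the case's top; its x axis points radially outward along the pointer.
- orange_foot (a point): Orange round pin, 16 mm across and 9 mm high, fixed on the case's top in one of the two slots, 97 to 105 mm from the ring's axis: the setting wanted. This point is at the centre of its underside. A blue pin like it stands in the other slot and is not wanted. It may stand on either side of the lever.
- start_top (a point): Top centre of the green start button, 30 mm across, on the ring's axis, standing above the ring (about 26 mm above the case's top). Pressed straight down.
- start (a joint): Travel of the start button, 0 up to 0.006 m fully down; a spring, about 1.5 N at first and 5 N at full travel, brings it up again.
- bin_low: Lower of two stacked green plastic bins, 220 x 150 x 90 mm, loose; origin at the centre of its underside
- bin_high: Upper green plastic bin, 220 x 150 x 90 mm, standing on the rim of the lower one, loose; origin at the centre of its underside
- scoop: Yellow plastic scoop, tray 110 x 85 x 35 mm with a handle reaching 150 mm to its -x side, loose on the mat; origin under the tray's centre.
- brush: Small oak brush with a hanging hole, 150 x 42 x 34 mm, loose on the mat; origin at the centre of its underside
- squeegee: Squeegee with a 250 mm hard silicone blade along its y axis and a 120 mm handle to its -x side, loose on the mat; origin under the blade holder.
- bucket_handle: Stainless bucket handle with a tubular grip, a half circle of 90 mm radius lying flat, loose; origin midway between its ends.
- jar: Small amber jar of shoe cream, 33 mm across, 30 mm high, standing loose on the case's top near its -x, -y corner; origin at the centre of its underside

How it is judged:
By the outcome, as a careful person would: the job done as asked, in the order asked, and still so for the second after the job is handed in, with the robot touching nothing.
It also fails if it takes over 48 s, if anything falls off the work surface, if the arm or the gripper's body presses on something with over 40 N, if the wrist force passes 120 N, or if a joint passes its speed limit or range.

## Working session

There is one attempt and no reset: what is moved stays moved. The work goes in short steps, Python scripts to look and compute and a tool call to move; the robot and the scene stay as the last step left them, time stands still between calls to the robot, and variables do not carry over. Pictures are saved under pics/ and viewed, and the job is handed in when it is done.

Besides the shell and the picture viewer there is one more tool, called after "Call:" in YAML: its name, and indented under it one key for each argument. apply_moves: Moves the arm, as the interface text tells. Its arguments: {"type":"object","properties":{"rows":{"type":"array","items":{"type":"object","properties":{"tx":{"type":"number"},"ty":{"type":"number"},"tz":{"type":"number"},"roll":{"type":"number"},"hand":{"type":"number"}}}},"grip_force":{"type":"number"}},"required":["rows"]}

```bash
ls; mkdir -p pics; python3 - <<'E'
from plant import env, eyes
import cv2
s=env.sense()
for k in s: print(k,s[k])
for n in ["side","top","wrist"]:
    c=eyes.camera(n); cv2.imwrite(f"pics/{n}0.png",c["pixels"][:,:,::-1]); print(n,c["mtx"],c["R"],c["t"])
E
```

```text
pics
time_s 0.0
q [-1.3354981   0.41796714 -0.01030407  1.6141837   0.00468627  1.11072784
 -0.05300928]
joint_velocities [ 0.00036822  0.00161961 -0.00135735 -0.00086748 -0.0008512   0.0012007
 -0.00215032]
joint_torque [-7.20357621e-04 -8.64456224e+01  6.78863022e-01 -4.34895015e+01
  1.90399593e-02  7.21125994e-03  5.49466819e-07]
position [0.17070604 0.60085945 0.23066053]
tcp_rot [ 0.56386104 -0.42652961  0.56453718  0.42594717]
force [-0.54261291  0.94992807 -0.4968073 ]
wrist_torque [-0.00822944 -0.00051874  0.01669621]
gripper_width 0.0851285019039083
side [[484.2139519    0.         312.17816001]
 [  0.         484.2139519  242.2338916 ]
 [  0.           0.           1.        ]] [[ 0.74519698 -0.66667202  0.0151619 ]
 [-0.45103059 -0.52064243 -0.72491577]
 [ 0.49117498  0.53336656 -0.68867064]] [-0.41022773  0.28590432  1.00161165]
top [[586.0391665    0.         317.69819002]
 [  0.         586.0391665  240.98744905]
 [  0.           0.           1.        ]] [[ 3.80528078e-04 -9.99979568e-01  6.38107642e-03]
 [-9.96656550e-01 -9.00608911e-04 -8.17001198e-02]
 [ 8.17041974e-02 -6.32865243e-03 -9.96636530e-01]] [-0.02049611  0.54953507  1.78005796]
wrist [[371.64829954   0.         320.96598842]
 [  0.         371.64829954 244.16848612]
 [  0.           0.           1.        ]] [[ 0.27269494  0.96209817 -0.00214106]
 [ 0.92857129 -0.26260847  0.26228256]
 [ 0.25177931 -0.07351125 -0.96498874]] [-0.62257415 -0.03540156  0.37938429]
```

View pics/top0.png

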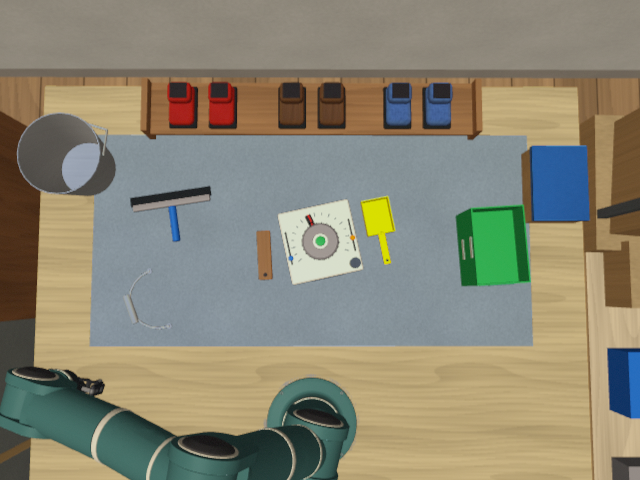

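View pics/side0.png

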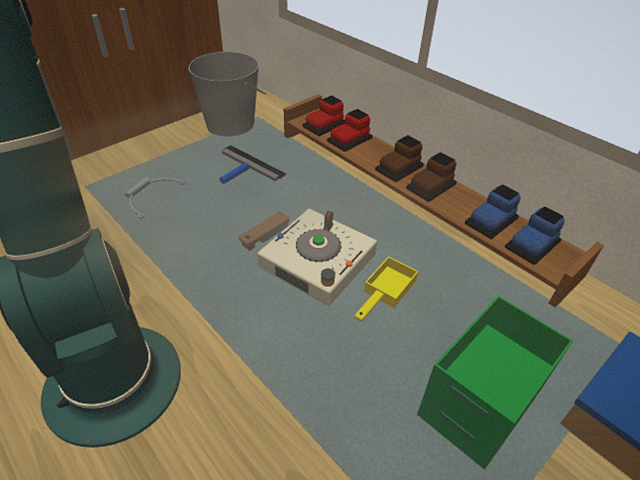

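View pics/wrist0.png

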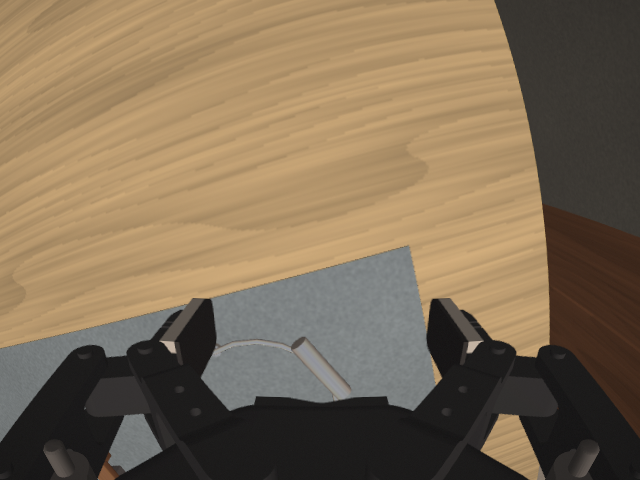

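```bash
python3 - <<'E'
import cv2
a=cv2.imread("pics/top0.png")[190:295,250:400]; cv2.imwrite("pics/topz.png",cv2.resize(a,None,fx=5,fy=5,interpolation=cv2.INTER_CUBIC))
a=cv2.imread("pics/side0.png")[195:310,230:390]; cv2.imwrite("pics/sidez.png",cv2.resize(a,None,fx=5,fy=5,interpolation=cv2.INTER_CUBIC))
E
```

```text
(no output)
```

View pics/topz.png

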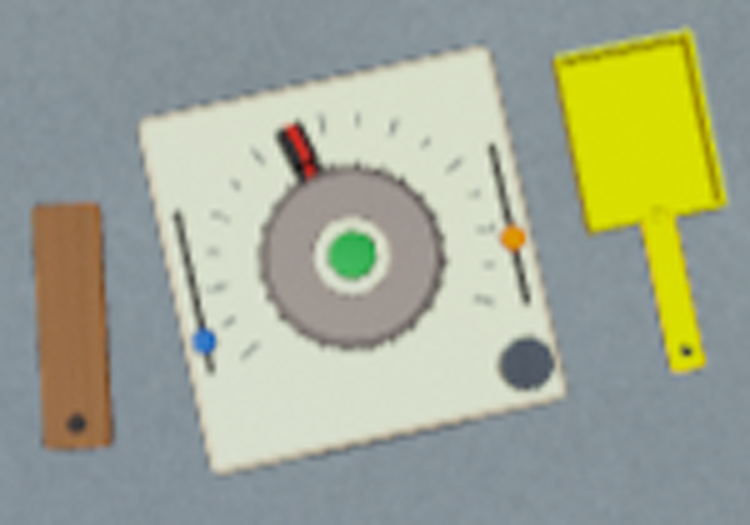

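View pics/sidez.png

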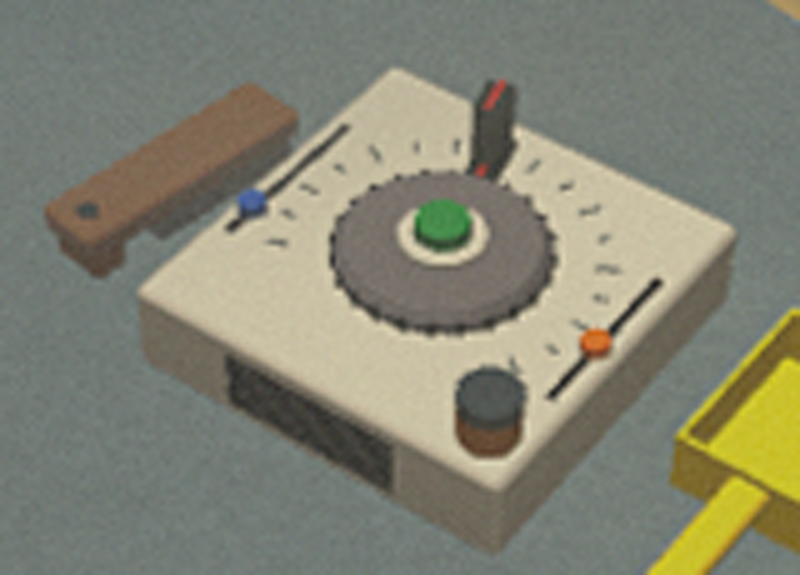

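```bash
cat > h.py <<'E'
import numpy as np
def ray(c,u,v):
    K,R,t=map(np.array,(c["mtx"],c["R"],c["t"]))
    d=R.T@np.linalg.inv(K)@np.array([u,v,1.]); return -R.T@t,d
def atz(c,u,v,z):
    o,d=ray(c,u,v); return o+d*(z-o[2])/d[2]
def proj(c,X):
    K,R,t=map(np.array,(c["mtx"],c["R"],c["t"])); p=K@(R@np.array(X)+t); return p[:2]/p[2]
E
python3 - <<'E'
from plant import env, eyes
import numpy as np, cv2
from h import *
T=eyes.camera("top");S=eyes.camera("side")
zt=lambda x,y:((x+.5)/5-.5+250,(y+.5)/5-.5+190)
zs=lambda x,y:((x+.5)/5-.5+230,(y+.5)/5-.5+195)
cor=[atz(T,*zt(*p),.06) for p in [(140,118),(490,47),(565,397),(215,472)]]
print(np.round(cor,4)); c=np.mean(cor,0);print("c",c)
for a,b in [(0,1),(1,2),(2,3),(3,0)]: 
    d=cor[b]-cor[a]; print(np.linalg.norm(d),np.degrees(np.arctan2(d[1],d[0])))
print("top: btn",atz(T,*zt(351,254),.086),"org",atz(T,*zt(512.5,238),.069),"blue",atz(T,*zt(204,341),.069))
print("lever top ends",atz(T,*zt(290,126),.108),atz(T,*zt(308,166),.108))
print("side: btn",atz(S,*zs(443,217),.086),"org",atz(S,*zs(596,339),.069),"jar",atz(S,*zs(490,397),.09), atz(T,*zt(526,363),.09))
sc=[atz(S,*zs(*p),.06) for p in [(394,68),(737,232),(497,490),(140,293)]];print(np.round(sc,4),np.mean(sc,0))
print("lever side",atz(S,*zs(502,84),.108),atz(S,*zs(487,106),.108))
E
```

```text
[[ 0.6306  0.1013  0.06  ]
 [ 0.6742 -0.1105  0.06  ]
 [ 0.4622 -0.1547  0.06  ]
 [ 0.4172  0.0552  0.06  ]]
c [ 0.54608617 -0.0271784   0.06      ]
0.21623571976400072 -78.366670615908
0.21656179263054257 -168.21384286896694
0.21464785796275307 102.10019268631562
0.21832082921533585 12.203521059240929
top: btn [ 0.54610143 -0.0259774   0.086     ] org [ 0.55723061 -0.12302114  0.069     ] blue [0.49525414 0.06171388 0.069     ]
lever top ends [0.61976738 0.01011845 0.108     ] [ 5.96119450e-01 -4.95686274e-04  1.08000000e-01]
side: btn [ 0.54697639 -0.02432719  0.086     ] org [ 0.55729525 -0.12269808  0.069     ] jar [ 0.47913466 -0.13052605  0.09      ] [ 0.48126958 -0.12929835  0.09      ]
[[ 0.6263  0.1015  0.06  ]
 [ 0.6718 -0.1103  0.06  ]
 [ 0.4619 -0.1552  0.06  ]
 [ 0.4163  0.0531  0.06  ]] [ 0.54406459 -0.02773258  0.06      ]
lever side [0.6207162  0.01255524 0.108     ] [0.60304667 0.00490306 0.108     ]
```

```bash
python3 - <<'E'
from plant import env
from scipy.spatial.transform import Rotation as R
import numpy as np
s=env.sense();q=s["tcp_rot"]; M=R.from_quat([*q[1:],q[0]]).as_matrix(); print(M.round(3))
import os
print(s["time_s"]);print([n for n in dir(env) if n[0]!='_'])
E
```

```text
[[-0.    -0.962  0.273]
 [-0.001  0.273  0.962]
 [-1.    -0.    -0.001]]
0.25
['MotionError', 'sense', 'sign_off']
```

Call:
apply_moves:
  rows:
    - {"tz": -0.445,"ty": -0.585,"hand": 0}
    - {"tz": -0.445,"ty": -0.585,"hand": 0}
    - {"tz": -0.445,"ty": -0.585,"hand": 0}
    - {"tz": -0.445,"ty": -0.585,"hand": 0}
    - {"tz": -0.445,"ty": -0.585,"hand": 0}
    - {"tz": -0.445,"ty": -0.585,"hand": 0}
    - {"tz": -0.445,"ty": -0.585,"hand": 0}
    - {"tz": -0.445,"ty": -0.585,"hand": 0}
    - {"tz": -0.445,"ty": -0.585,"hand": 0}
    - {"tz": -0.445,"ty": -0.585,"hand": 0}

```text
invalid input at $.rows[0]: expected keys tx, ty, tz, roll, hand
```

Call:
apply_moves:
  rows:
    - {"tx": 0,"roll": 0,"tz": -0.445,"ty": -0.585,"hand": 0}
    - {"tx": 0,"roll": 0,"tz": -0.445,"ty": -0.585,"hand": 0}
    - {"tx": 0,"roll": 0,"tz": -0.445,"ty": -0.585,"hand": 0}
    - {"tx": 0,"roll": 0,"tz": -0.445,"ty": -0.585,"hand": 0}
    - {"tx": 0,"roll": 0,"tz": -0.445,"ty": -0.585,"hand": 0}
    - {"tx": 0,"roll": 0,"tz": -0.445,"ty": -0.585,"hand": 0}
    - {"tx": 0,"roll": 0,"tz": -0.445,"ty": -0.585,"hand": 0}
    - {"tx": 0,"roll": 0,"tz": -0.445,"ty": -0.585,"hand": 0}
    - {"tx": 0,"roll": 0,"tz": -0.445,"ty": -0.585,"hand": 0}
    - {"tx": 0,"roll": 0,"tz": -0.445,"ty": -0.585,"hand": 0}

```text
time_s: 1.08
position: [0.3479, 0.3647, 0.2314]
tcp_rot: [0.564, -0.426, 0.564, 0.426]
force: [1.3, 0.7, 1.0]
gripper_width: 0.0001
```

Call:
apply_moves:
  rows:
    - {"tx": 0,"roll": 0,"tz": -0.445,"ty": -0.585,"hand": 0}
    - {"tx": 0,"roll": 0,"tz": -0.445,"ty": -0.585,"hand": 0}
    - {"tx": 0,"roll": 0,"tz": -0.445,"ty": -0.585,"hand": 0}
    - {"tx": 0,"roll": 0,"tz": -0.445,"ty": -0.585,"hand": 0}
    - {"tx": 0,"roll": 0,"tz": -0.445,"ty": -0.585,"hand": 0}
    - {"tx": 0,"roll": 0,"tz": -0.445,"ty": -0.585,"hand": 0}
    - {"tx": 0,"roll": 0,"tz": -0.445,"ty": -0.585,"hand": 0}
    - {"tx": 0,"roll": 0,"tz": -0.445,"ty": -0.585,"hand": 0}
    - {"tx": 0,"roll": 0,"tz": -0.445,"ty": -0.585,"hand": 0}
    - {"tx": 0,"roll": 0,"tz": -0.445,"ty": -0.585,"hand": 0}

```text
time_s: 1.92
position: [0.5243, 0.1296, 0.2314]
tcp_rot: [0.564, -0.426, 0.564, 0.426]
force: [0.6, 0.9, -0.2]
gripper_width: -0.0001
```

Call:
apply_moves:
  rows:
    - {"tx": 0,"roll": 0,"tz": -0.445,"ty": -0.585,"hand": 0}
    - {"tx": 0,"roll": 0,"tz": -0.445,"ty": -0.585,"hand": 0}
    - {"tx": 0,"roll": 0.98,"tz": 0,"ty": 0,"hand": 0}
    - {"tx": 0,"roll": 0.98,"tz": 0,"ty": 0,"hand": 0}
    - {"tx": 0,"roll": 0.98,"tz": 0,"ty": 0,"hand": 0}
    - {"tx": 0,"roll": 0.98,"tz": 0,"ty": 0,"hand": 0}
    - {"tx": 0,"roll": 0.98,"tz": 0,"ty": 0,"hand": 0}
    - {"tx": 0,"roll": 0.98,"tz": 0,"ty": 0,"hand": 0}
    - {"tx": 0,"roll": 0.98,"tz": 0,"ty": 0,"hand": 0}
    - {"tx": 0,"roll": 0.98,"tz": 0,"ty": 0,"hand": 0}

```text
time_s: 2.75
position: [0.5589, 0.0839, 0.2313]
tcp_rot: [0.688, -0.164, 0.688, 0.164]
force: [-0.0, 0.7, -0.8]
gripper_width: -0.0002
```

```bash
cat >> h.py <<'E'
from scipy.spatial.transform import Rotation as Rn
def M(s):
    q=s["tcp_rot"]; return Rn.from_quat([*q[1:],q[0]]).as_matrix()
def tell(s):
    m=M(s); print("t",s["time_s"],"p",np.round(s["position"],4),"yaw",np.degrees(np.arctan2(m[1,2],m[0,2])).round(1),"q",np.round(s["q"],2),"F",np.round(s["force"],1))
def go(s,x,y,z):
    print("units tx,ty,tz",np.round(M(s).T@(np.array([x,y,z])-s["position"])/.04,3))
E
python3 - <<'E'
from plant import env, eyes
import cv2
from h import *
s=env.sense();tell(s);go(s,.5946,.0365,.082)
c=eyes.camera("wrist");cv2.imwrite("pics/w1.png",c["pixels"][:,:,::-1])
E
```

```text
t 2.75 p [0.5589 0.0839 0.2313] yaw 26.8 q [-0.6   0.34  0.49  1.78 -0.18  1.07  0.42] F [-0.   0.7 -0.8]
units tx,ty,tz [ 3.732 -1.459  0.262]
```

View pics/w1.png

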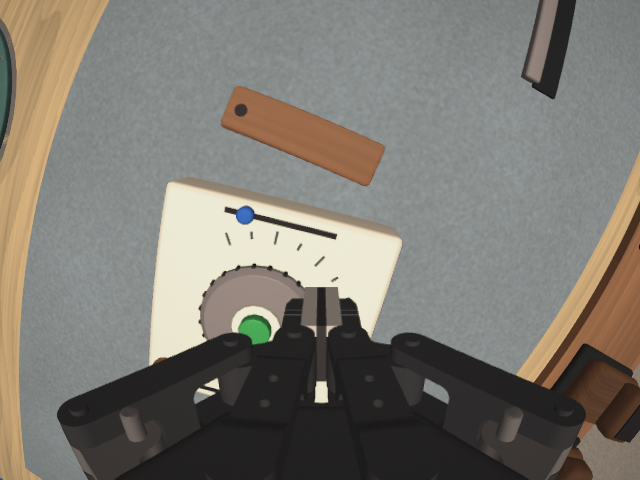

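Call:
apply_moves:
  rows:
    - {"tx": 0,"roll": 0,"tz": 0.13,"ty": -0.73,"hand": 0}
    - {"tx": 0,"roll": 0,"tz": 0.13,"ty": -0.73,"hand": 0}
    - {"tx": 0.7,"roll": 0,"tz": 0,"ty": 0,"hand": 0}
    - {"tx": 0.7,"roll": 0,"tz": 0,"ty": 0,"hand": 0}
    - {"tx": 0.7,"roll": 0,"tz": 0,"ty": 0,"hand": 0}
    - {"tx": 0.7,"roll": 0,"tz": 0,"ty": 0,"hand": 0}
    - {"tx": 0.5,"roll": 0,"tz": 0,"ty": 0,"hand": 0}
    - {"tx": 0.4,"roll": 0,"tz": 0,"ty": 0,"hand": 0}
    - {"tx": 0,"roll": 0,"tz": 0,"ty": 0,"hand": 0}

```text
time_s: 3.55
position: [0.5931, 0.0365, 0.0802]
tcp_rot: [0.686, -0.166, 0.689, 0.167]
force: [-0.0, 0.5, 0.8]
gripper_width: 0.0002
```

```bash
cat > look.py <<'E'
import sys
from plant import env, eyes
import cv2
from h import *
n=sys.argv[1]
s=env.sense();tell(s)
T=eyes.camera("top")["pixels"][190:295,250:400,::-1];S=eyes.camera("side")["pixels"][195:310,230:390,::-1]
cv2.imwrite(f"pics/t{n}.png",cv2.resize(T,None,fx=5,fy=5,interpolation=cv2.INTER_CUBIC))
cv2.imwrite(f"pics/s{n}.png",cv2.resize(S,None,fx=5,fy=5,interpolation=cv2.INTER_CUBIC))
E
python3 look.py 2
```

```text
t 3.55 p [0.5931 0.0365 0.0802] yaw 27.2 q [-0.44  0.58  0.43  1.82 -0.32  0.82  0.62] F [-0.   0.5  0.8]
```

View pics/s2.png

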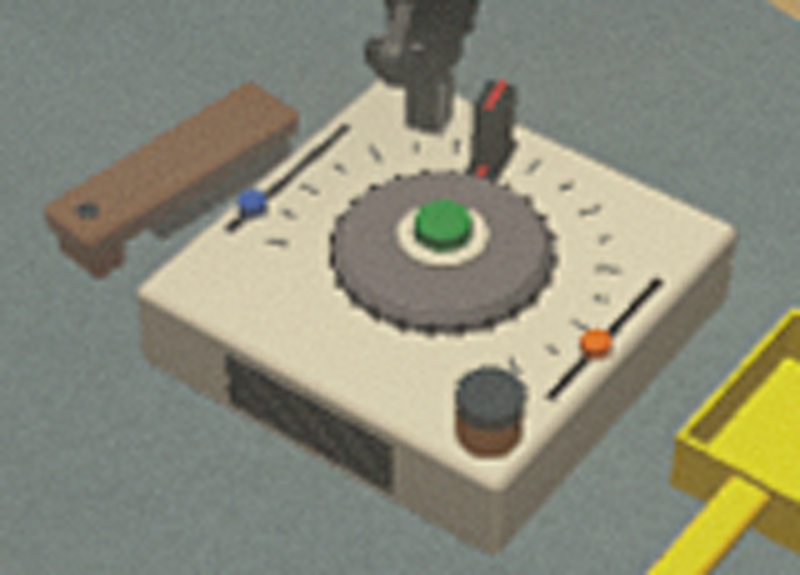

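View pics/t2.png

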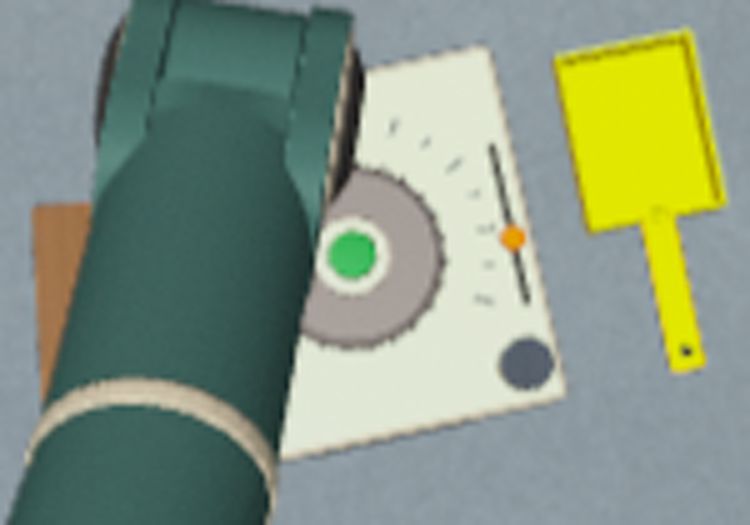

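Call:
apply_moves:
  rows:
    - {"tx": 0,"roll": 0,"tz": 0,"ty": -0.09,"hand": 0}
    - {"tx": 0,"roll": 0,"tz": 0,"ty": -0.09,"hand": 0}
    - {"tx": 0,"roll": 0,"tz": 0,"ty": -0.09,"hand": 0}
    - {"tx": 0,"roll": 0,"tz": 0,"ty": -0.09,"hand": 0}
    - {"tx": 0,"roll": 0.5,"tz": 0.022,"ty": -0.097,"hand": 0}
    - {"tx": 0,"roll": 0.5,"tz": 0.022,"ty": -0.097,"hand": 0}
    - {"tx": 0,"roll": 0.5,"tz": 0.022,"ty": -0.097,"hand": 0}
    - {"tx": 0,"roll": 0.5,"tz": 0.022,"ty": -0.097,"hand": 0}
    - {"tx": 0,"roll": 0.5,"tz": 0.022,"ty": -0.097,"hand": 0}
    - {"tx": 0,"roll": 0.5,"tz": 0.022,"ty": -0.097,"hand": 0}

```text
time_s: 4.48
position: [0.6145, 0.0036, 0.0838]
tcp_rot: [0.705, -0.055, 0.705, 0.055]
force: [-1.1, 2.9, 1.7]
gripper_width: -0.0001
```

```bash
cat >> h.py <<'E'
C=np.array([.546,-.0262,0])
def rel(s):
    m=M(s); d=m.T@(s["position"]-C); print("rel z(radial)",d[2].round(4),"y(ccw)",d[1].round(4))
E
sed -i 's/tell(s)$/tell(s);rel(s)/' look.py; python3 look.py 3
```

```text
t 4.4833 p [0.6145 0.0036 0.0838] yaw 9.0 q [-0.43  0.62  0.51  1.77 -0.39  0.85  0.41] F [-1.1  2.9  1.7]
rel z(radial) 0.0724 y(ccw) 0.0188
```

View pics/s3.png

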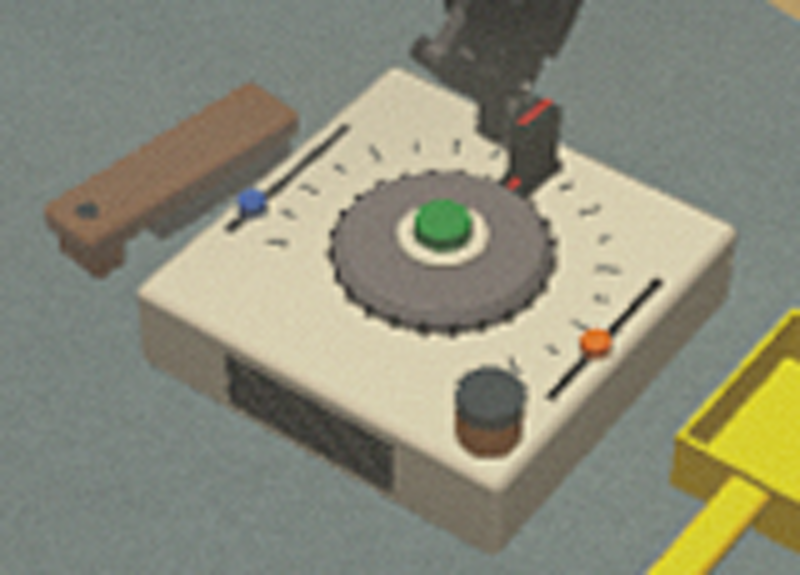

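Call:
apply_moves:
  rows:
    - {"tx": 0,"roll": 0.5,"tz": 0.022,"ty": -0.097,"hand": 0}
    - {"tx": 0,"roll": 0.5,"tz": 0.022,"ty": -0.097,"hand": 0}
    - {"tx": 0,"roll": 0.5,"tz": 0.022,"ty": -0.097,"hand": 0}
    - {"tx": 0,"roll": 0.5,"tz": 0.022,"ty": -0.097,"hand": 0}
    - {"tx": 0,"roll": 0.5,"tz": 0.022,"ty": -0.097,"hand": 0}
    - {"tx": 0,"roll": 0.5,"tz": 0.022,"ty": -0.097,"hand": 0}
    - {"tx": 0,"roll": 0.5,"tz": 0.022,"ty": -0.097,"hand": 0}
    - {"tx": 0,"roll": 0.5,"tz": 0.022,"ty": -0.097,"hand": 0}
    - {"tx": 0,"roll": 0.5,"tz": 0.022,"ty": -0.097,"hand": 0}
    - {"tx": 0,"roll": 0.5,"tz": 0.022,"ty": -0.097,"hand": 0}

```text
time_s: 5.42
position: [0.6199, -0.035, 0.0835]
tcp_rot: [0.695, 0.128, 0.695, -0.128]
force: [0.1, 2.7, 1.2]
gripper_width: -0.0003
```

```bash
python3 look.py 4
```

```text
t 5.4167 p [ 0.6199 -0.035   0.0835] yaw -20.9 q [-0.45  0.67  0.63  1.75 -0.49  0.88  0.04] F [0.1 2.7 1.2]
rel z(radial) 0.0722 y(ccw) 0.0182
```

Call:
apply_moves:
  rows:
    - {"tx": 0,"roll": 0.5,"tz": 0.022,"ty": -0.097,"hand": 0}
    - {"tx": 0,"roll": 0.5,"tz": 0.022,"ty": -0.097,"hand": 0}
    - {"tx": 0,"roll": 0.5,"tz": 0.022,"ty": -0.097,"hand": 0}
    - {"tx": 0,"roll": 0.5,"tz": 0.022,"ty": -0.097,"hand": 0}
    - {"tx": 0,"roll": 0.5,"tz": 0.022,"ty": -0.097,"hand": 0}
    - {"tx": 0,"roll": 0.5,"tz": 0.022,"ty": -0.097,"hand": 0}
    - {"tx": 0,"roll": 0.5,"tz": 0.022,"ty": -0.097,"hand": 0}
    - {"tx": 0,"roll": 0.5,"tz": 0.022,"ty": -0.097,"hand": 0}
    - {"tx": 0,"roll": 0.5,"tz": 0.022,"ty": -0.097,"hand": 0}
    - {"tx": 0,"roll": 0.5,"tz": 0.022,"ty": -0.097,"hand": 0}

```text
time_s: 6.35
position: [0.6055, -0.0713, 0.0834]
tcp_rot: [0.639, 0.304, 0.639, -0.303]
force: [1.1, 3.0, 0.2]
gripper_width: 0.0001
```

```bash
python3 look.py 5
```

```text
t 6.35 p [ 0.6055 -0.0713  0.0834] yaw -50.8 q [-0.48  0.7   0.76  1.78 -0.6   0.91 -0.34] F [1.1 3.  0.2]
rel z(radial) 0.0725 y(ccw) 0.0176
```

View pics/s5.png

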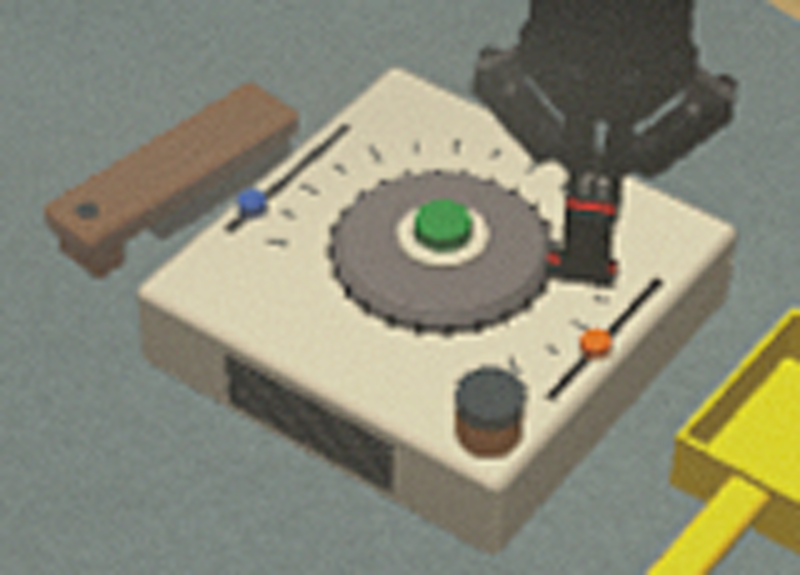

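View pics/t5.png

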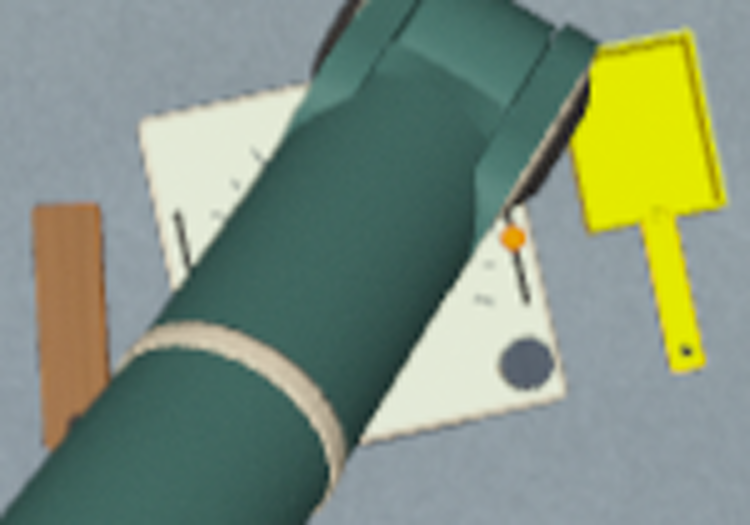

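Call:
apply_moves:
  rows:
    - {"tx": 0,"roll": 0.5,"tz": 0.022,"ty": -0.097,"hand": 0}
    - {"tx": 0,"roll": 0.5,"tz": 0.022,"ty": -0.097,"hand": 0}
    - {"tx": 0,"roll": 0.5,"tz": 0.022,"ty": -0.097,"hand": 0}
    - {"tx": 0,"roll": 0.5,"tz": 0.022,"ty": -0.097,"hand": 0}
    - {"tx": 0,"roll": 0.5,"tz": 0.022,"ty": -0.097,"hand": 0}
    - {"tx": 0,"roll": 0.5,"tz": 0.022,"ty": -0.097,"hand": 0}
    - {"tx": 0,"roll": 0.5,"tz": 0.022,"ty": -0.097,"hand": 0}
    - {"tx": 0,"roll": 0.25,"tz": 0.011,"ty": -0.048,"hand": 0}
    - {"tx": 0,"roll": 0,"tz": 0,"ty": 0,"hand": 0}

```text
time_s: 7.2
position: [0.5833, -0.0916, 0.0834]
tcp_rot: [0.567, 0.422, 0.567, -0.422]
force: [0.8, 0.1, 0.5]
gripper_width: 0.0
```

```bash
python3 look.py 6; python3 - <<'E'
import cv2
from plant import eyes
a=eyes.camera("side")["pixels"][200:290,300:390,::-1]
cv2.imwrite("pics/s6z.png",cv2.resize(a,None,fx=6.6,fy=6.6,interpolation=cv2.INTER_CUBIC))
E
```

```text
t 7.2 p [ 0.5833 -0.0916  0.0834] yaw -73.3 q [-0.52  0.71  0.86  1.84 -0.67  0.91 -0.63] F [0.8 0.1 0.5]
rel z(radial) 0.0734 y(ccw) 0.017
```

View pics/s6z.png

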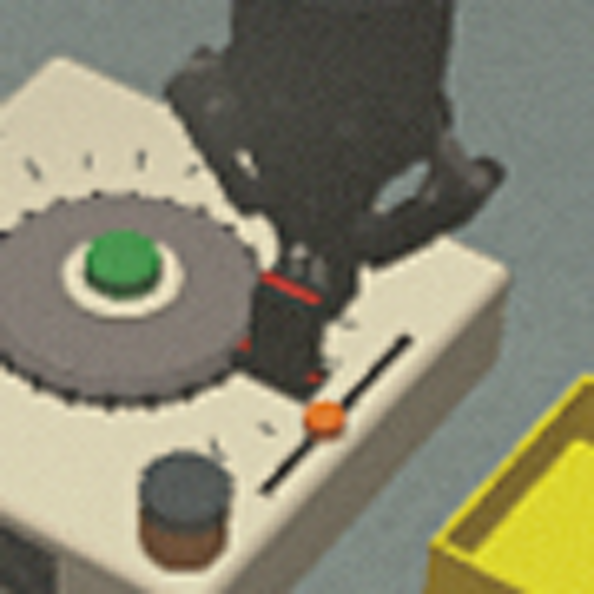

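View pics/t6.png

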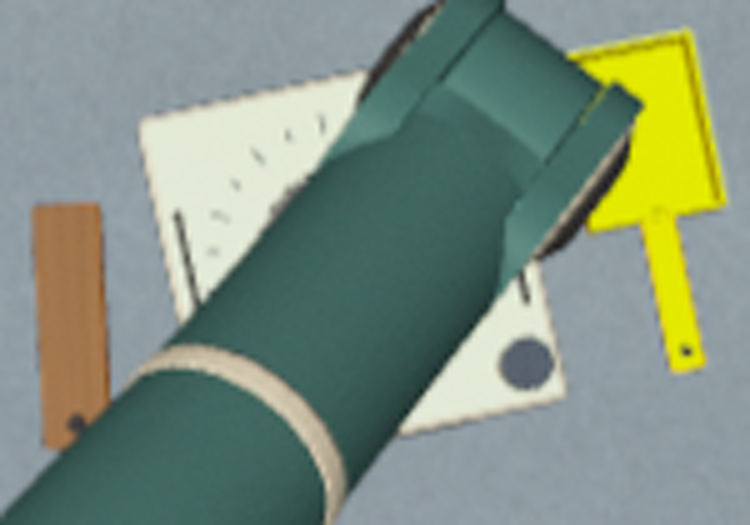

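```bash
cat > meas.py <<'E'
import cv2,sys
from plant import env, eyes
from h import *
def blobs(c,box,ups=1):
    x0,y0,x1,y1=box
    a=c["pixels"][y0:y1,x0:x1]; h=cv2.cvtColor(a,cv2.COLOR_RGB2HSV).astype(int); H,S,V=h[...,0],h[...,1],h[...,2]
    out={}
    for n,m in dict(red=((H<6)|(H>172))&(S>150)&(V>110),orange=(H>=7)&(H<20)&(S>180)&(V>150),green=(H>50)&(H<80)&(S>120)).items():
        k,l,st,ce=cv2.connectedComponentsWithStats(m.astype(np.uint8),connectivity=8)
        out[n]=sorted([(int(st[i,4]),ce[i]+[x0,y0],np.argwhere(l==i)[:,::-1]+[x0,y0]) for i in range(1,k) if st[i,4]>=2],key=lambda t:-t[0])
    return out
if __name__=="__main__":
    for n,box in dict(side=(290,200,375,300),top=(270,195,365,288)).items():
        c=eyes.camera(n);b=blobs(c,box)
        print(n)
        for k in b:
            for t in b[k][:4]:
                z=dict(red=.108,orange=.069,green=.086)[k]
                w=atz(c,*t[1],z); r=w-C
                print(k,t[0],t[1].round(1),"w",w[:2].round(4),"r",np.hypot(*r[:2]).round(4),"ang",np.degrees(np.arctan2(r[1],r[0])).round(2))
                if k=="red":
                    w2=atz(c,*t[1],.069);r=w2-C;print("   at z .069: r",np.hypot(*r[:2]).round(4),"ang",np.degrees(np.arctan2(r[1],r[0])).round(2))
E
python3 meas.py
```

```text
side
red 15 [343.6 243.1] w [ 0.5644 -0.0943] r 0.0706 ang -74.86
   at z .069: r 0.0635 ang -39.57
orange 19 [348.8 262.7] w [ 0.5567 -0.1234] r 0.0978 ang -83.72
green 60 [318.1 238.6] w [ 0.5454 -0.0257] r 0.0008 ang 143.25
top
```

Call:
apply_moves:
  rows:
    - {"tx": 0,"roll": 0.333,"tz": 0.014,"ty": -0.0655,"hand": 0}
    - {"tx": 0,"roll": 0.333,"tz": 0.014,"ty": -0.0655,"hand": 0}
    - {"tx": 0,"roll": 0.333,"tz": 0.014,"ty": -0.0655,"hand": 0}
    - {"tx": 0,"roll": 0.333,"tz": 0.014,"ty": -0.0655,"hand": 0}
    - {"tx": 0,"roll": 0,"tz": 0,"ty": 0,"hand": 0}
    - {"tx": 0,"roll": 0,"tz": 0,"ty": 0,"hand": 0}

```text
time_s: 7.95
position: [0.5738, -0.0963, 0.0833]
tcp_rot: [0.537, 0.46, 0.537, -0.461]
force: [-0.1, -1.0, 0.2]
gripper_width: 0.0004
```

```bash
python3 look.py 7;python3 meas.py;python3 meas.py
```

```text
t 7.95 p [ 0.5738 -0.0963  0.0833] yaw -81.3 q [-0.53  0.71  0.89  1.86 -0.7   0.92 -0.73] F [-0.1 -1.   0.2]
rel z(radial) 0.0735 y(ccw) 0.0168
side
red 13 [340.9 245.4] w [ 0.5542 -0.0957] r 0.07 ang -83.28
   at z .069: r 0.0567 ang -47.64
red 2 [344.5 260. ] w [ 0.5265 -0.1358] r 0.1113 ang -100.08
   at z .069: r 0.0845 ang -83.78
orange 18 [348.7 262.6] w [ 0.5567 -0.1231] r 0.0975 ang -83.72
green 59 [318.1 238.5] w [ 0.5454 -0.0256] r 0.0009 ang 133.1
top
side
red 17 [340.9 245.4] w [ 0.554  -0.0957] r 0.0699 ang -83.39
   at z .069: r 0.0566 ang -47.75
red 2 [344.5 260. ] w [ 0.5265 -0.1358] r 0.1113 ang -100.08
   at z .069: r 0.0845 ang -83.78
orange 19 [348.8 262.7] w [ 0.5567 -0.1234] r 0.0978 ang -83.72
green 61 [318.  238.7] w [ 0.545  -0.0258] r 0.0011 ang 156.77
top
```

View pics/s7.png

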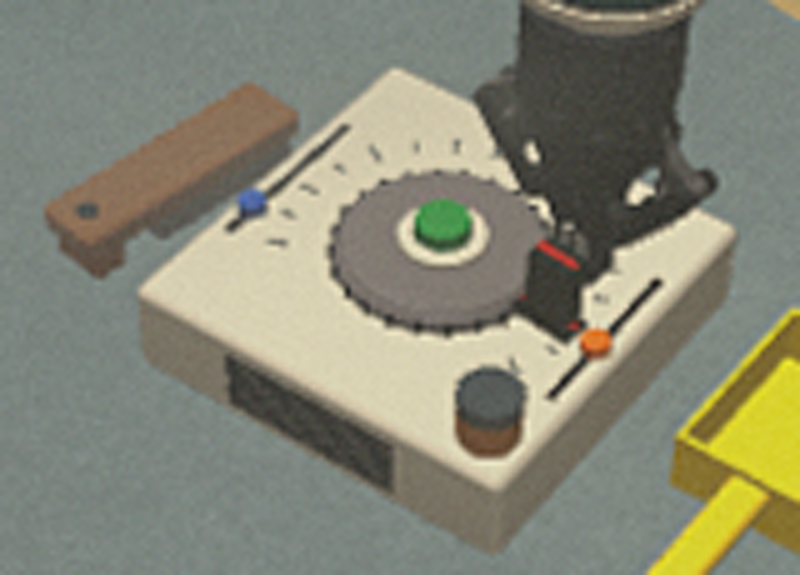

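Call:
apply_moves:
  rows:
    - {"tx": 0,"roll": 0,"tz": 0,"ty": 0.2,"hand": 0}
    - {"tx": 0,"roll": 0,"tz": 0,"ty": 0.3,"hand": 0}
    - {"tx": -0.5,"roll": 0,"tz": 0,"ty": 0,"hand": 0}
    - {"tx": -0.8,"roll": 0,"tz": 0,"ty": 0,"hand": 0}
    - {"tx": -0.8,"roll": 0,"tz": 0,"ty": 0,"hand": 0}
    - {"tx": -0.5,"roll": 0,"tz": -0.5,"ty": 0,"hand": 0}
    - {"tx": 0,"roll": 0,"tz": -0.8,"ty": 0,"hand": 0}
    - {"tx": 0,"roll": 0,"tz": -0.8,"ty": 0,"hand": 0}
    - {"tx": 0,"roll": 0,"tz": -0.8,"ty": 0,"hand": 0}
    - {"tx": 0,"roll": 0,"tz": -0.8,"ty": 0,"hand": 0}

```text
time_s: 9.08
position: [0.5715, 0.0548, 0.1876]
tcp_rot: [0.536, 0.461, 0.536, -0.461]
force: [0.9, 0.2, -1.1]
gripper_width: -0.0001
```

Call:
apply_moves:
  rows:
    - {"tx": 0,"roll": 0,"tz": -0.8,"ty": 0,"hand": 0}
    - {"tx": 0,"roll": 0,"tz": -0.8,"ty": 0,"hand": 0}
    - {"tx": 0,"roll": 0,"tz": -0.8,"ty": 0,"hand": 0}
    - {"tx": 0,"roll": -1,"tz": 0,"ty": 0,"hand": 0}
    - {"tx": 0,"roll": -1,"tz": 0,"ty": 0,"hand": 0}
    - {"tx": 0,"roll": -1,"tz": 0,"ty": 0,"hand": 0}
    - {"tx": 0,"roll": -1,"tz": 0,"ty": 0,"hand": 0}
    - {"tx": 0,"roll": -1,"tz": 0,"ty": 0,"hand": 0}
    - {"tx": 0,"roll": -1,"tz": 0,"ty": 0,"hand": 0}
    - {"tx": 0,"roll": -1,"tz": 0,"ty": 0,"hand": 0}

```text
time_s: 9.92
position: [0.5575, 0.1482, 0.1875]
tcp_rot: [0.667, 0.236, 0.666, -0.237]
force: [-0.3, -0.3, 0.3]
gripper_width: -0.0001
```

Call:
apply_moves:
  rows:
    - {"tx": 0,"roll": -1,"tz": 0,"ty": 0,"hand": 0}
    - {"tx": 0,"roll": -1,"tz": 0,"ty": 0,"hand": 0}
    - {"tx": 0,"roll": -1,"tz": 0,"ty": 0,"hand": 0}
    - {"tx": 0,"roll": -1,"tz": 0,"ty": 0,"hand": 0}
    - {"tx": 0,"roll": -1,"tz": 0,"ty": 0,"hand": 0}
    - {"tx": 0,"roll": -1,"tz": 0,"ty": 0,"hand": 0}
    - {"tx": 0,"roll": 0,"tz": 0,"ty": 0,"hand": 0}

```text
time_s: 10.5
position: [0.5575, 0.148, 0.1876]
tcp_rot: [0.707, 0.019, 0.707, -0.019]
force: [-0.2, 0.3, -0.4]
gripper_width: -0.0001
```

```bash
python3 look.py 8;python3 meas.py;python3 meas.py
```

```text
t 10.5 p [0.5575 0.148  0.1876] yaw -3.1 q [-0.86  0.46  0.71  1.8  -0.35  1.01 -0.07] F [-0.2  0.3 -0.4]
rel z(radial) 0.0021 y(ccw) 0.1746
side
red 13 [341.1 245.5] w [ 0.5541 -0.0963] r 0.0706 ang -83.41
   at z .069: r 0.0571 ang -48.14
red 2 [344.5 260. ] w [ 0.5265 -0.1358] r 0.1113 ang -100.08
   at z .069: r 0.0845 ang -83.78
orange 19 [348.8 262.7] w [ 0.5567 -0.1234] r 0.0978 ang -83.72
green 48 [318.1 238.4] w [ 0.5459 -0.0252] r 0.001 ang 94.56
top
red 27 [343.2 237.8] w [ 0.5521 -0.0944] r 0.0685 ang -84.93
   at z .069: r 0.0708 ang -82.32
orange 4 [350.8 236.5] w [ 0.5593 -0.119 ] r 0.0937 ang -81.82
orange 4 [353.2 238.2] w [ 0.5541 -0.1265] r 0.1006 ang -85.4
green 59 [320.1 240.5] w [ 0.5457 -0.0268] r 0.0006 ang -115.37
side
red 14 [341.2 245.6] w [ 0.5543 -0.0966] r 0.0709 ang -83.31
   at z .069: r 0.0574 ang -48.22
orange 19 [348.8 262.7] w [ 0.5567 -0.1234] r 0.0978 ang -83.72
green 52 [318.1 238.5] w [ 0.5455 -0.0255] r 0.0009 ang 122.86
top
red 28 [343.2 237.8] w [ 0.5519 -0.0943] r 0.0684 ang -85.03
   at z .069: r 0.0707 ang -82.41
orange 4 [350.8 236.5] w [ 0.5593 -0.119 ] r 0.0937 ang -81.82
orange 4 [353.2 238.2] w [ 0.5541 -0.1265] r 0.1006 ang -85.4
green 59 [320.1 240.5] w [ 0.5457 -0.0268] r 0.0006 ang -115.37
```

View pics/t8.png

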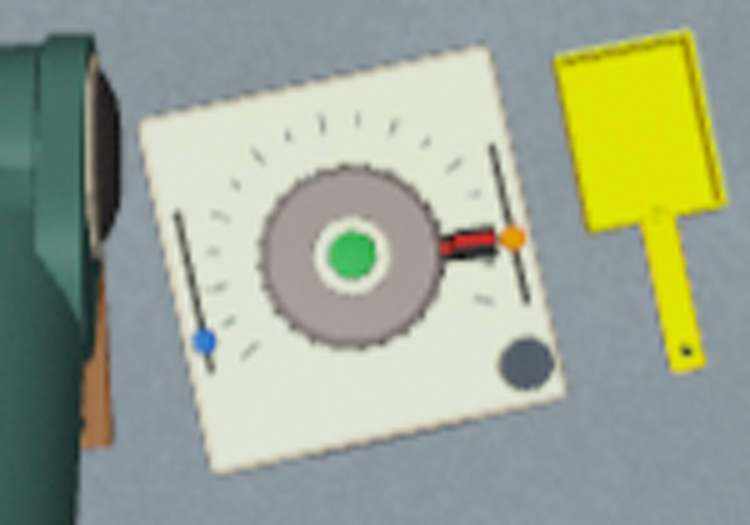

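View pics/s8.png

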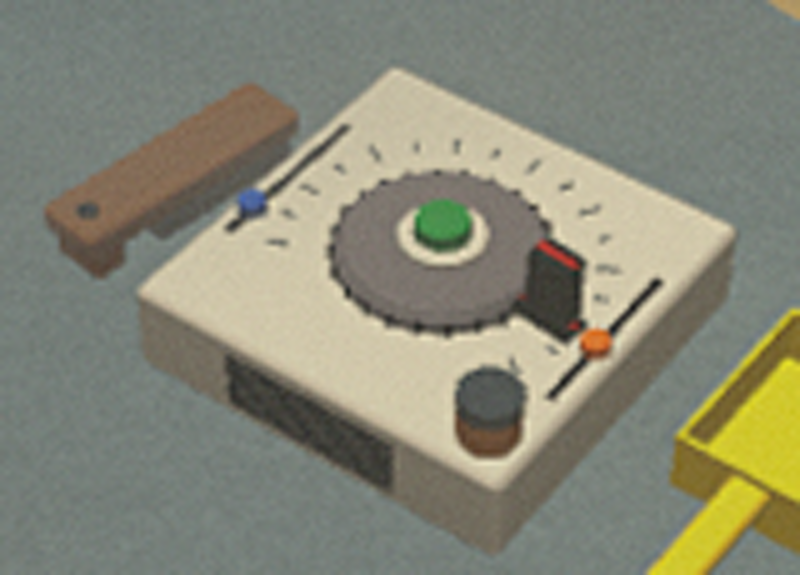

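```bash
cat > fine.py <<'E'
import cv2
from plant import env, eyes
from h import *
from scipy.optimize import minimize_scalar
def run(N=4):
  for n in ["side","top"]:
    fr=[eyes.camera(n) for _ in range(N)]; c=fr[0]
    a=np.mean([f["pixels"].astype(float) for f in fr],0); R_,G,B=a[...,0],a[...,1],a[...,2]
    w=dict(red=np.clip(R_-np.maximum(G,B)-60,0,None),orange=np.clip(R_-B-90,0,None),green=np.clip(G-np.maximum(R_,B)-30,0,None))
    def cen(wt,X,rad):
        u,v=proj(c,X); yy,xx=np.mgrid[0:480,0:640]; m=wt*(np.hypot(xx-u,yy-v)<rad)
        return (m*xx).sum()/m.sum(),(m*yy).sum()/m.sum()
    b=atz(c,*cen(w["green"],[.546,-.026,.086],8),.086)
    # orange excludes red: need G sizeable
    wo=w["orange"]*(G>R_*.38)
    o=atz(c,*cen(wo,[.557,-.1228,.069],4.5),.069)
    l=atz(c,*cen(w["red"],[.5541,-.0978,.108],4.5),.108)
    for nm,cc in [("btn",b),("C",C)]:
        f=lambda p:(np.hypot(*(p-cc)[:2]).round(4),np.degrees(np.arctan2(*(p-cc)[1::-1])).round(2))
        print(n,nm,"orange",f(o),"lever",f(l),"c",b[:2].round(4))
run()
E
python3 fine.py
```

```text
side btn orange (np.float64(0.098), np.float64(-83.37)) lever (np.float64(0.0713), np.float64(-83.13)) c [ 0.5455 -0.0254]
side C orange (np.float64(0.0971), np.float64(-83.62)) lever (np.float64(0.0705), np.float64(-83.46)) c [ 0.5455 -0.0254]
top btn orange (np.float64(0.0972), np.float64(-83.3)) lever (np.float64(0.0715), np.float64(-84.38)) c [ 0.5459 -0.0267]
top C orange (np.float64(0.0977), np.float64(-83.37)) lever (np.float64(0.072), np.float64(-84.47)) c [ 0.5459 -0.0267]
```

```bash
python3 - <<'E'
from plant import env
from h import *
s=env.sense();tell(s);go(s,.546,-.0262,.092)
E
```

```text
t 11.2 p [0.557  0.148  0.1873] yaw -3.4 q [-0.86  0.46  0.71  1.8  -0.35  1.01 -0.07] F [1.1 0.6 0.8]
units tx,ty,tz [ 2.383 -4.362 -0.016]
```

Call:
apply_moves:
  rows:
    - {"tx": 0,"roll": 0,"tz": 0,"ty": -0.75,"hand": 0}
    - {"tx": 0,"roll": 0,"tz": 0,"ty": -0.75,"hand": 0}
    - {"tx": 0,"roll": 0,"tz": 0,"ty": -0.75,"hand": 0}
    - {"tx": 0,"roll": 0,"tz": 0,"ty": -0.75,"hand": 0}
    - {"tx": 0,"roll": 0,"tz": 0,"ty": -0.75,"hand": 0}
    - {"tx": 0,"roll": 0,"tz": -0.016,"ty": -0.61,"hand": 0}
    - {"tx": 0.8,"roll": 0,"tz": 0,"ty": 0,"hand": 0}
    - {"tx": 0.7,"roll": 0,"tz": 0,"ty": 0,"hand": 0}
    - {"tx": 0.6,"roll": 0,"tz": 0,"ty": 0,"hand": 0}
    - {"tx": 0,"roll": 0,"tz": 0,"ty": 0,"hand": 0}

```text
time_s: 12.03
position: [0.5439, -0.0261, 0.0997]
tcp_rot: [0.705, 0.021, 0.709, -0.021]
force: [-1.3, -0.1, -0.8]
gripper_width: -0.0
```

```bash
python3 look.py 9; python3 -c "
from plant import env
from h import *
go(env.sense(),.546,-.0262,.086)"
```

```text
t 12.0333 p [ 0.5439 -0.0261  0.0997] yaw -3.4 q [-0.54  0.53  0.68  1.94 -0.44  0.83  0.32] F [-1.3 -0.1 -0.8]
rel z(radial) -0.0027 y(ccw) -0.0002
units tx,ty,tz [0.441 0.006 0.   ]
```

View pics/s9.png

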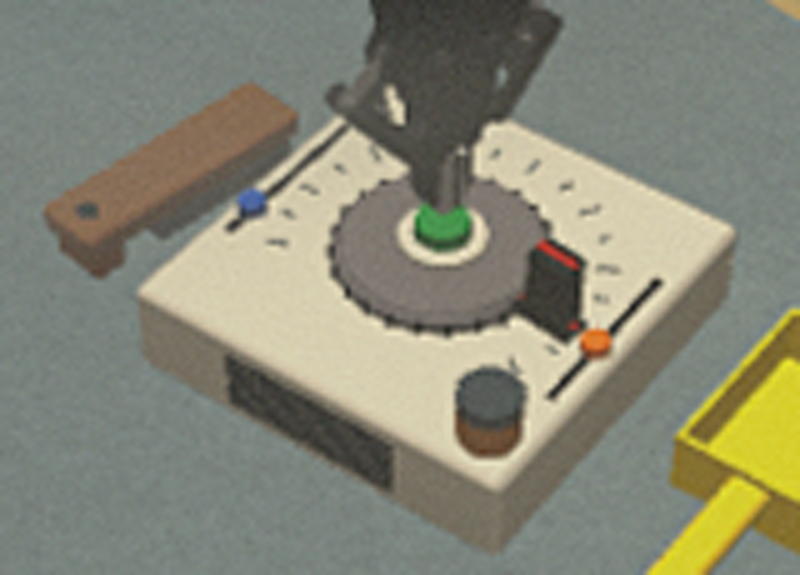

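Call:
apply_moves:
  rows:
    - {"tx": 0.15,"roll": 0,"tz": 0,"ty": 0,"hand": 0}
    - {"tx": 0.1,"roll": 0,"tz": 0,"ty": 0,"hand": 0}
    - {"tx": 0.1,"roll": 0,"tz": 0,"ty": 0,"hand": 0}
    - {"tx": 0.05,"roll": 0,"tz": 0,"ty": 0,"hand": 0}
    - {"tx": 0,"roll": 0,"tz": 0,"ty": 0,"hand": 0}
    - {"tx": 0,"roll": 0,"tz": 0,"ty": 0,"hand": 0}

```text
time_s: 12.63
position: [0.5463, -0.026, 0.0876]
tcp_rot: [0.707, 0.021, 0.707, -0.021]
force: [1.8, 1.6, 2.0]
gripper_width: 0.0004
```

Call:
apply_moves:
  rows:
    - {"tx": 0.05,"roll": 0,"tz": 0,"ty": 0,"hand": 0}
    - {"tx": 0,"roll": 0,"tz": 0,"ty": 0,"hand": 0}
    - {"tx": 0,"roll": 0,"tz": 0,"ty": 0,"hand": 0}

```text
time_s: 12.88
position: [0.5463, -0.026, 0.0855]
tcp_rot: [0.707, 0.021, 0.707, -0.021]
force: [1.7, 2.0, 4.5]
gripper_width: 0.0003
```

Call:
apply_moves:
  rows:
    - {"tx": 0.05,"roll": 0,"tz": 0,"ty": 0,"hand": 0}
    - {"tx": 0.05,"roll": 0,"tz": 0,"ty": 0,"hand": 0}
    - {"tx": 0,"roll": 0,"tz": 0,"ty": 0,"hand": 0}
    - {"tx": 0,"roll": 0,"tz": 0,"ty": 0,"hand": 0}

```text
time_s: 13.22
position: [0.5465, -0.0261, 0.0826]
tcp_rot: [0.707, 0.021, 0.706, -0.021]
force: [-9.5, 5.2, 33.3]
gripper_width: -0.0
```

Call:
apply_moves:
  rows:
    - {"tx": 0.05,"roll": 0,"tz": 0,"ty": 0,"hand": 0}
    - {"tx": 0,"roll": 0,"tz": 0,"ty": 0,"hand": 0}
    - {"tx": 0,"roll": 0,"tz": 0,"ty": 0,"hand": 0}

```text
time_s: 13.47
position: [0.5467, -0.0261, 0.082]
tcp_rot: [0.707, 0.022, 0.706, -0.02]
force: [-20.8, 5.5, 67.1]
gripper_width: 0.0
```

Call:
apply_moves:
  rows:
    - {"tx": -0.1,"roll": 0,"tz": 0,"ty": 0,"hand": 0}
    - {"tx": -0.15,"roll": 0,"tz": 0,"ty": 0,"hand": 0}
    - {"tx": -0.2,"roll": 0,"tz": 0,"ty": 0,"hand": 0}
    - {"tx": -0.5,"roll": 0,"tz": 0,"ty": 0,"hand": 0}
    - {"tx": -0.8,"roll": 0,"tz": 0,"ty": 0,"hand": 0}
    - {"tx": -0.8,"roll": 0,"tz": 0,"ty": 0,"hand": 0}
    - {"tx": 0,"roll": 0,"tz": 0,"ty": 0.8,"hand": 0}
    - {"tx": 0,"roll": 0,"tz": 0,"ty": 0.8,"hand": 0}
    - {"tx": 0,"roll": 0,"tz": 0,"ty": 0.8,"hand": 0}
    - {"tx": 0,"roll": 0,"tz": 0,"ty": 0.8,"hand": 0}

```text
time_s: 14.3
position: [0.5532, 0.1029, 0.1815]
tcp_rot: [0.707, 0.021, 0.707, -0.021]
force: [0.2, -0.5, 0.9]
gripper_width: 0.0001
```

Call:
apply_moves:
  rows:
    - {"tx": 0,"roll": 0,"tz": 0,"ty": 0.8,"hand": 0}
    - {"tx": 0,"roll": 0,"tz": 0,"ty": 0.6,"hand": 0}
    - {"tx": 0,"roll": 0,"tz": 0,"ty": 0,"hand": 0}
    - {"tx": 0,"roll": 0,"tz": 0,"ty": 0,"hand": 0}

```text
time_s: 14.63
position: [0.5565, 0.1585, 0.181]
tcp_rot: [0.707, 0.02, 0.707, -0.02]
force: [0.4, -1.1, 0.3]
gripper_width: 0.0004
```

```bash
python3 look.py 10;python3 fine.py
```

```text
t 14.6333 p [0.5565 0.1585 0.181 ] yaw -3.3 q [-0.87  0.47  0.71  1.8  -0.36  1.   -0.08] F [ 0.4 -1.1  0.3]
rel z(radial) -0.0001 y(ccw) 0.1848
side btn orange (np.float64(0.0979), np.float64(-83.34)) lever (np.float64(0.0713), np.float64(-83.12)) c [ 0.5455 -0.0254]
side C orange (np.float64(0.0971), np.float64(-83.59)) lever (np.float64(0.0705), np.float64(-83.46)) c [ 0.5455 -0.0254]
top btn orange (np.float64(0.0972), np.float64(-83.3)) lever (np.float64(0.0715), np.float64(-84.38)) c [ 0.5459 -0.0267]
top C orange (np.float64(0.0977), np.float64(-83.37)) lever (np.float64(0.072), np.float64(-84.47)) c [ 0.5459 -0.0267]
```

View pics/s10.png

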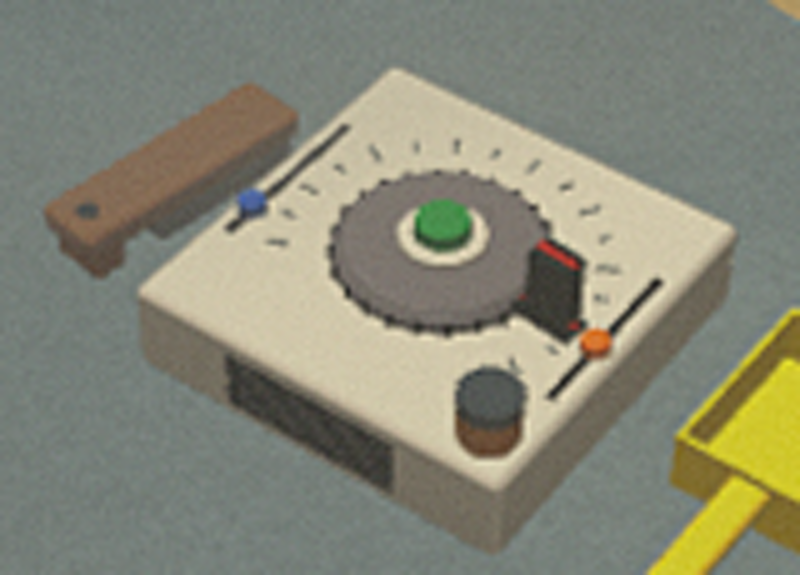

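View pics/t10.png

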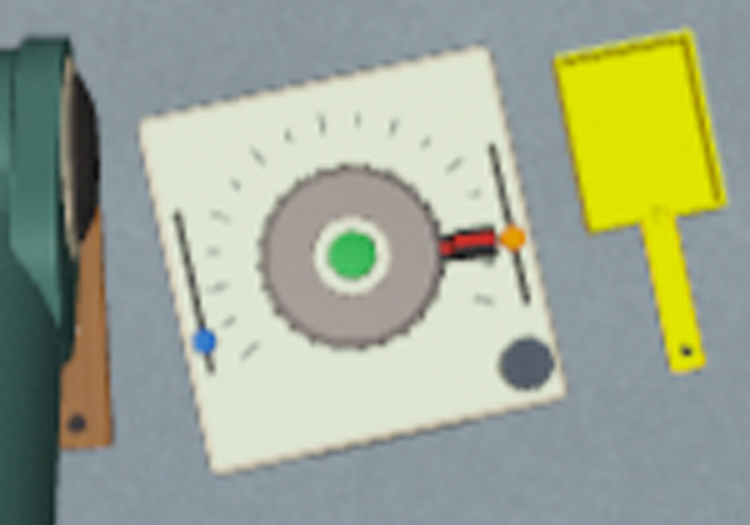

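```bash
python3 -c "
from plant import env
print(env.sign_off())"
```

```text
the job is handed in; nothing more can be done
None
```

The dryer is set: the lever points at the orange pin, and after that I pressed the green button to its stop and let it come up. I handed the job in at about 15 s, well under the 48 s limit.

- **Lever:** I pushed the paddle clockwise by about 110° with the shut fingertips on one side only, at about 3 N. The last check puts the lever within about 1° of the pin. The two cameras disagree slightly: the side camera shows the lever at −83.1° to −83.5° and the pin at −83.3° to −83.6°. The top camera shows −84.4° and −83.3°, so about 1° past the pin. The reading was the same before and after pressing the button.
- **Button:** I felt contact at about 88 mm and a hard stop at about 82 mm, which matches the 6 mm travel. The force at the fingertips reached 67 N at the stop, well beyond the 5 N the button needs. I pressed further than necessary, but stayed below the 120 N wrist limit. The last pictures show the button up again.
- **Surroundings:** The jar, brush and scoop look unmoved in the last pictures. The arm was clear of the dryer at hand-in. I did not look again at the bins, squeegee or bucket handle, though the arm stayed well above the mat except at the dryer.

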